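# Pair the touch-free pad with the bedside clock

## Task

Pair the hexagonal touch-free switch pad with the bedside clock: press the clock's big round top button fully down and let it up, then point down at the middle of the hexagonal pad with your fingertips about 3 cm above it and stay there for at least two seconds without touching it, then press the same button fully down again and let it up. Do not press the small button, do not touch any pad or bring the hand low over the square or the oblong pad, and leave everything else where it lies; nothing is to be picked up.

Things in the scene. Friction and masses are not known exactly. Their poses are not given: they have to be found in the camera images.
- clock: Black bedside alarm clock, 90 x 170 x 65 mm (x, y, z), fixed to the table. Origin: centre of its underside. Its display faces its own -x. On its flat top (z = 65 mm) sit two grey round buttons, the big one 45 mm towards its own -y and the small one 50 mm towards its own +y, both at its own x = 0; their tops are 85 mm above the table.
- big_button_top (a point): Centre of the top face of the big button (32 mm diameter cap, standing 10 mm out of a 48 mm wide black collar that is itself 10 mm above the clock's top); 85 mm above the table when up. Moves down with the button.
- big_button (a joint): Travel of the big button in m: 0 up, 0.006 fully down (stop). Spring-loaded: starts to move at 1.5 N, fully down at 5 N, comes up by itself when let go.
- small_button_top (a point): Centre of the top face of the small button (16 mm diameter cap in a 32 mm wide black collar), 85 mm above the table when up. To be left alone.
- small_button (a joint): Travel of the small button in m: 0 up, 0.006 fully down. To be left alone.
- hex_pad: Loose white plastic touch-free switch pad lying flat, weighs about 120 g, 14 mm thick, with a black sensor spot (18 mm) in the middle of its top. Regular hexagon, 100 mm across flats, 115 mm across corners. Origin: centre of its underside.
- hex_pad_top (a point): Centre of the hexagonal pad's top face, 14 mm above the table, z up.
- square_pad: Loose white plastic touch-free switch pad lying flat, weighs about 120 g, 14 mm thick, with a black sensor spot (18 mm) in the middle of its top. Square, 90 x 90 mm. Origin: centre of its underside.
- square_pad_top (a point): Centre of the square pad's top face, 14 mm above the table, z up.
- oblong_pad: Loose white plastic touch-free switch pad lying flat, weighs about 120 g, 14 mm thick, with a black sensor spot (18 mm) in the middle of its top. Rectangle, 140 mm (own x) by 55 mm (own y). Origin: centre of its underside.
- oblong_pad_top (a point): Centre of the oblong pad's top face, 14 mm above the table, z up.
- mug: Loose blue ceramic mug, 76 mm wide, 85 mm high, handle at its own +y. Origin: centre of its underside. Leave alone.
- cream_jar: Loose amber glass jar, 48 mm wide, 45 mm high. Origin: centre of its underside. Leave alone.
- lotion: Loose clear plastic bottle with a white cap, 40 mm wide, 85 mm high. Origin: centre of its underside. Leave alone.
- bangle: Loose brass bangle lying flat, 68 mm outside, 56 mm inside, 12 mm high. Origin: centre of its underside. Leave alone.
- glasses_case: Loose grey glasses case, 60 x 160 x 36 mm. Origin: centre of its underside. Leave alone.
Things that resemble listed ones, but are neither listed nor needed, are in the scene too. Leave any turquoise look-alike of the clock alone.

How it is judged (in metres and radians):
On the way, in this order (a step that is already met when the one before it is completed fails the run):
1. the big button is pressed fully down (at least 4.5 of its 6 mm) for a moment (value of joint big_button above 0.0045 m), for 0.05 s.
2. with the button up again, the tool point stays over the middle of the hexagonal pad (within 20 mm sideways, 20 to 80 mm above its top) for 2 s, not touching it (horizontal distance between the grasp point and hex_pad_top below 0.02 m and z of the grasp point in the frame of hex_pad_top between 0.02 and 0.08 m and value of joint big_button below 0.001 m and contact force between each of the arm, the fingers and hex_pad below 0.1 N), for 2 s.
3. the big button is pressed fully down again for a moment (value of joint big_button above 0.0045 m), for 0.05 s.
At the end, for the whole second after the job is handed in: both buttons are up (within 1 mm), the three pads lie within 10 mm and the mug, jar, bottle, bangle and glasses case within 20 mm of where they began, all at rest (value of joint each of big_button, small_button below 0.001 m and distance of each of hex_pad, square_pad, oblong_pad from where it was at the start of the episode below 0.01 m and distance of each of mug, cream_jar, lotion, bangle, glasses_case from where it was at the start of the episode below 0.02 m and linear speed of each of hex_pad, square_pad, oblong_pad, mug, cream_jar, lotion, bangle, glasses_case below 0.02 m/s); the robot touches nothing.
It fails at once if the robot touches a pad (contact force between any of the fingers, the arm and hex_pad above 0.3 N or contact force between any of the fingers, the arm and square_pad above 0.3 N or contact force between any of the fingers, the arm and oblong_pad above 0.3 N).
It fails at once if the tool point comes low (under 80 mm above the top) over the middle (within 30 mm) of the square or the oblong pad ((horizontal distance between the grasp point and square_pad_top below 0.03 m and z of the grasp point in the frame of square_pad_top below 0.08 m) or (horizontal distance between the grasp point and oblong_pad_top below 0.03 m and z of the grasp point in the frame of oblong_pad_top below 0.08 m)).
It fails at once if the small button is pressed by more than 3 mm (value of joint small_button above 0.003 m).
It fails at once if a pad is shifted or lifted by more than 10 mm (distance of any of hex_pad, square_pad, oblong_pad from where it was at the start of the episode above 0.01 m).
It fails at once if another loose thing is shifted or lifted by more than 20 mm (distance of any of mug, cream_jar, lotion, bangle, glasses_case from where it was at the start of the episode above 0.02 m).
It also fails if it takes over 61 s, if anything falls off the work surface, if the arm or the gripper's body presses on something with over 40 N, if the wrist force passes 120 N, or if a joint passes its speed limit or range.

## Robot

A 6-joint arm with a two-finger parallel gripper is mounted at the origin on the work surface. World frame = base frame: x ahead of the robot, y to its left, z up, the work surface at z = 0. Lengths are in mm, angles in rad, forces in N, time in s.
With the tool pointing down it reaches from about 275 to 850 mm from the base axis. Payload 19 kg.
Tool frame: the origin (TCP) lies between the finger pads, 19 mm behind the fingertips; this is the grasp point; z points along the fingers, y is the line along which they close (so a half turn about z gives the same grasp; the last joint's range is limited). The gripper opens to 85 mm and grips with 20 to 120 N. Pads are 22 mm wide; open, the fingers measure 114 mm over their backs; the gripper's body (76 mm by 85 mm) begins 54 mm behind the grasp point. The pads swing forward as they close: fully open they stand 13 mm farther back than shut.
Start: joints at [-1.476, 0.15, 1.437, -0, 1.554, -0.134], TCP at [130.391, -559.992, 249.967] pointing down, gripper open.
Joint ranges: [-2.8, 2.8], [-0.68, 2.1], [0.12, 2.68], [-1.39, 4.53], [0.16, 2.79], [-2.81, 2.81]. Speed limits (rad/s): [1.89, 1.89, 2.22, 3.01, 3.01, 3.01].

## Interface

Orientations are given as a unit quaternion [w, x, y, z].
In Python, from bench import r gives the robot as it stands.
- The arm moves only by the tool apply_moves, never from a script. Its argument "deltas" is one flat list of numbers, 5 for each row, row after row: the shift along the world's x, y, z in mm, then the turn about the world's z in rad, then the finger opening in mm, from 0 to 85.4. A call has 1 to 20 rows; each row is the pose to reach, as a shift and turn from the pose commanded when the call began; what a row does not reach only later rows make up. A row lasts 1/12 s, in which the tool goes at most 41.7 mm and 7.16 degrees, less where a joint would pass 70% of its speed; a pose out of reach is approached as far as the arm can. A call with a gripper value outside its range is refused whole. The fingers move at their own pace and stop on an object; "newtons" is the grip in N (left out, the last holds). Time passes only in rows, so rows that repeat a pose let the fingers close. It gives the time, the measured TCP pose, the force, the opening and the grip force at its end, in the units of the state.
- r.observe(): the state, without advancing time (a new reading comes with each control period).
- r.get_image(name): name is "scene" or "top"; returns the picture (400x640x3 uint8, red, green, blue); there is no depth.
- r.get_calibration(name): a dict with "mtx" (3x3 intrinsics, pixels), "D" ([k1, k2, p1, p2, k3] as OpenCV has them; the pictures are not rectified), "rvec" (rotation vector, rad) and "tvec" (3), from world to camera coordinates, as OpenCV has them. Camera axes: x right, y down, z forward; pixel columns grow to the right and rows downward; lengths in mm; the calibration is good to about 2 mm. A picture is of the moment at which its call begins. get_calibration takes no time and is no camera call.
- r.hand_in(): hands the job in; it is judged then, once.
The state is a dict: "time_s": time; "qpos": joint angles; "qvel": joint speeds; "effort": joint torques, N m; "eef_pos": TCP position; "ee_rot": TCP orientation; "ft_force": force on the tool from outside, world axes, zero at the start; "torque": the same for the moment, N m; "width": finger opening in mm; "grasp_force": force on a finger pad.
Only numpy, scipy, OpenCV 4.12 (cv2) and the standard library are available. Lean on these libraries where they do the work, as an engineer would, in place of code of your own. Each camera call takes 0.05 s, during which the arm holds its last target. There are 200 camera calls.

## Working session

There is one attempt and no reset: what is moved stays moved. The work goes in short steps, Python scripts to look and compute and a tool call to move; the robot and the scene stay as the last step left them, time stands still between calls to the robot, and variables do not carry over. Pictures are saved under pics/ and viewed, at most 10 in all, crops included, and the job is handed in when it is done.

Besides the shell and the picture viewer there is one more tool, called in YAML: its name, and indented under it one key for each argument. apply_moves: Moves the arm, as the interface text tells. Its arguments: {"type":"object","properties":{"deltas":{"type":"array"},"newtons":{"type":"number"}},"required":["deltas"]}

```bash
mkdir -p pics; python3 - <<'E'
from bench import r
import cv2
for n in ("scene","top"):
    cv2.imwrite(f"pics/{n}0.png",r.get_image(n)[:,:,::-1]); c=r.get_calibration(n); print(n,c)
E
```

```text
scene {'mtx': array([[414.55215544,   0.        , 327.61978606],
       [  0.        , 414.55215544, 201.5089573 ],
       [  0.        ,   0.        ,   1.        ]]), 'D': array([-0.01660373,  0.        ,  0.        ,  0.        ,  0.        ]), 'rvec': array([ 2.16601241,  1.02756359, -0.45274787]), 'tvec': array([-354.5248666 , -244.25053705, 1332.60871911])}
top {'mtx': array([[459.95638727,   0.        , 319.38985442],
       [  0.        , 459.95638727, 206.39497694],
       [  0.        ,   0.        ,   1.        ]]), 'D': array([-0.09941429,  0.        ,  0.        ,  0.        ,  0.        ]), 'rvec': array([ 2.09522254, -2.14945471,  0.1841627 ]), 'tvec': array([  23.35671851,  548.7313613 , 1190.05883203])}
```

View pics/scene0.png

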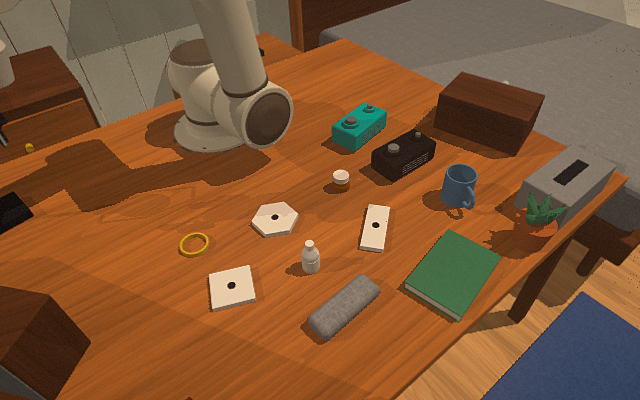

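View pics/top0.png

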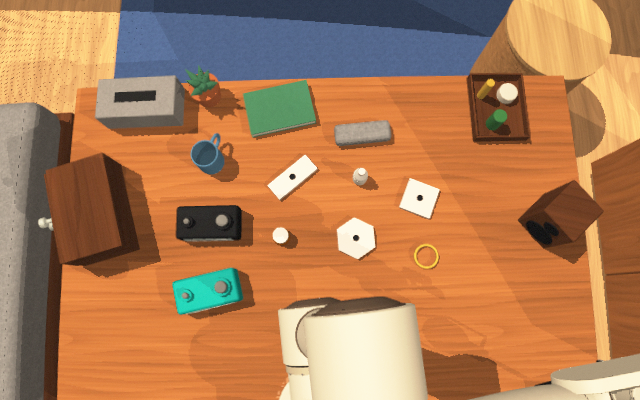

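The scene view shows the black clock with its big button near (394,149), and the hex pad's spot at (275,217). In the top view the big button is near (222,221), the hex spot at (356,238), the oblong at (292,177) and the square at (420,198). The turquoise clock is at (208,290).

```bash
cat > h.py <<'E'
import cv2,numpy as np
from bench import r
def ray(n,px):
    c=r.get_calibration(n);R=cv2.Rodrigues(c["rvec"])[0]
    u=cv2.undistortPoints(np.array([[px]],float),c["mtx"],c["D"])[0,0]
    return -R.T@c["tvec"], R.T@np.array([u[0],u[1],1])
def plane(n,px,z):
    o,d=ray(n,px);return (o+d*(z-o[2])/d[2]).round(1)
def blob(mask,near,win):
    m=np.zeros_like(mask);x,y=near;m[y-win:y+win,x-win:x+win]=mask[y-win:y+win,x-win:x+win]
    k,l,s,c=cv2.connectedComponentsWithStats(m)
    i=min(range(1,k),key=lambda i:np.hypot(*(c[i]-near)) if s[i,4]>8 else 1e9);return c[i],s[i]
E
python3 - <<'E'
from h import *
for n,P in (("top",dict(hex=(356,238),obl=(292,177),sq=(420,198))),("scene",dict(hex=(275,217),obl=(376,225),sq=(231,285)))):
    im=cv2.imread(f"pics/{n}0.png");g=im.max(2)
    for k,p in P.items():
        c,s=blob((g<90).astype(np.uint8),p,8);print(n,k,c,s[4],plane(n,c,14))
top=cv2.imread("pics/top0.png");sc=cv2.imread("pics/scene0.png")
a=cv2.resize(top[195:245,170:250],None,fx=8,fy=8,interpolation=2);b=cv2.resize(sc[120:185,360:445],None,fx=8,fy=8,interpolation=2)
cv2.imwrite("pics/c1.png",a);cv2.imwrite("pics/c2.png",b)
print(r.observe())
E
```

```text
top hex [355.38095238 237.23809524] 21 [467.2 -87.   14. ]
top obl [292. 176.] 21 [644.7  84.5  14. ]
top sq [419.36842105 197.21052632] 19 [ 574.4 -270.2   14. ]
scene hex [274.53846154 216.84615385] 26 [467.3 -88.3  14. ]
scene obl [375.13333333 224.63333333] 30 [644.3  84.   14. ]
scene sq [230.975 284.925] 40 [ 574.3 -270.6   14. ]
{'time_s': 0.1, 'qpos': array([-1.47597820e+00,  1.50953286e-01,  1.43791938e+00,  1.37364278e-05,
        1.55378412e+00, -1.33970672e-01]), 'qvel': array([ 0.0033323 , -0.00156802, -0.00259635, -0.001549  ,  0.00051019,
        0.00088809]), 'effort': array([ 4.76114059e-03, -7.14381409e+01, -5.71786308e+01, -3.01070349e-04,
        7.15947637e-03, -1.78279527e-05]), 'eef_pos': array([ 130.39288766, -559.83505717,  249.44965589]), 'ee_rot': array([-5.31830745e-04,  9.93463966e-01,  1.14144930e-01,  1.72810671e-05]), 'ft_force': array([ 0.09518146, -0.16673962, -0.86873452]), 'torque': array([ 0.0323742 , -0.00930848,  0.02003869]), 'grasp_force': 0.0, 'width': 85.59409470642579}
```

View pics/c1.png

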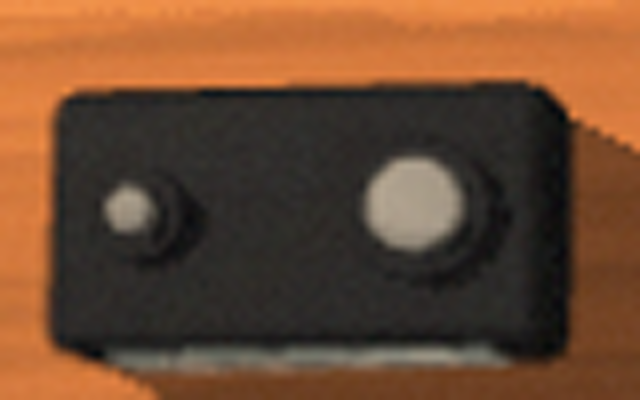

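View pics/c2.png

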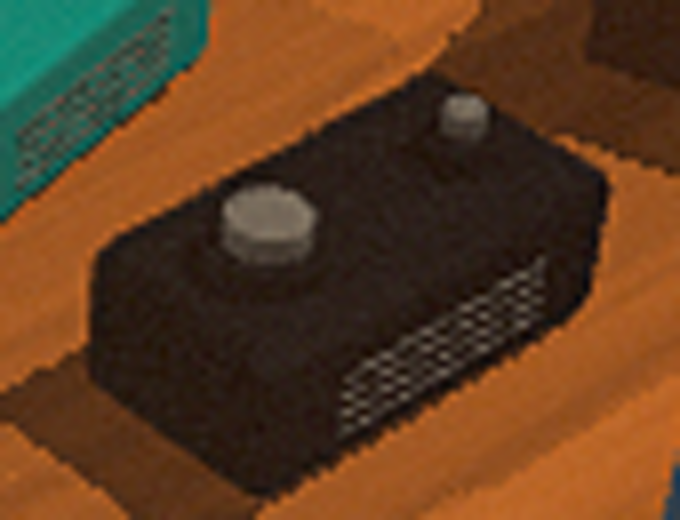

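The crops show the cap of the big button at top px (221.4,220.1) and scene px (393.4,146.4). The small button is at top px (185.9,220.9).

```bash
python3 - <<'E'
from h import *
im=cv2.imread("pics/top0.png");m=((im.min(2)>95)&(np.ptp(im,axis=2)<60)).astype(np.uint8)
for p in ((221,220),(186,221)):
    c,s=blob(m,p,10);print(c,s,plane("top",c,85))
print(plane("scene",(393.1,146.1),85))
print("turq",plane("top",(221,287),85),"jar",plane("top",(280,235),45),"lotion",plane("top",(360,176),85))
E
```

```text
[221.05102041 219.85714286] [216 215  11  11  98] [513.7 267.9  85. ]
[185.33333333 220.61111111] [183 219   5   5  18] [514.  363.2  85. ]
[514.6 266.3  85. ]
turq [339.5 266.3  85. ] jar [474.9 116.9  45. ] lotion [ 621.8 -100.6   85. ]
```

apply_moves:
  deltas: [16,34,0,0,0,32,68,0,0,0,48,102,0,0,0,64,136,0,0,0,80,170,0,0,0,96,204,0,0,0,112,238,0,0,0,128,272,0,0,0,144,306,0,0,0,160,340,0,0,0,176,374,0,0,0,192,408,0,0,0,208,442,0,0,0,224,476,0,0,0,240,510,0,0,0,256,544,0,0,0,272,578,0,0,0,288,612,0,0,0,304,646,0,0,0,320,680,0,0,0]
  newtons: 40

```text
time_s: 1.77
eef_pos: [450.6, 122.2, 249.8]
ee_rot: [-0.0, 0.993, 0.114, -0.0]
ft_force: [1.0, -0.9, -0.6]
width: 0.0
grasp_force: 0.0
```

apply_moves:
  deltas: [16,36,0,0,0,32,72,0,0,0,48,108,0,0,0,64,147,0,0,0,64,147,-30,0,0,64,147,-60,0,0,64,147,-90,0,0,64,147,-110,0,0,64,147,-120,0,0,64,147,-120,0,0,64,147,-120,0,0,64,147,-120,0,0]

```text
time_s: 2.77
eef_pos: [515.1, 267.2, 131.6]
ee_rot: [-0.0, 0.993, 0.114, 0.001]
ft_force: [0.7, -0.9, -1.1]
width: -0.1
grasp_force: 0.0
```

```bash
python3 - <<'E'
from h import *
s=r.observe();print(s["eef_pos"],s["ft_force"],s["width"])
a=r.get_image("scene")[90:190,330:460,::-1];cv2.imwrite("pics/c3.png",cv2.resize(a,None,fx=6,fy=6,interpolation=2))
E
```

```text
[515.06684399 267.19329599 131.58600259] [ 0.74980731 -0.93430393 -1.10120358] -0.05899959629860593
```

View pics/c3.png

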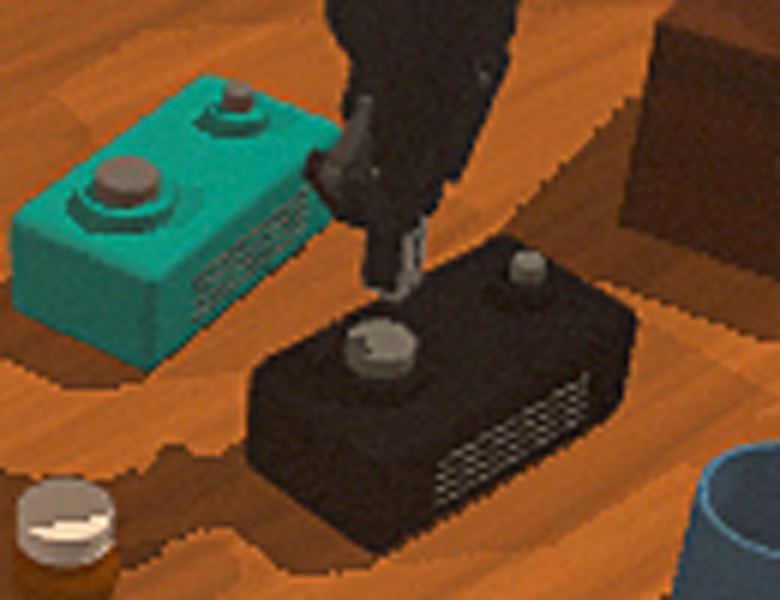

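The closed fingertips stand above the big button's cap, around crop (395,295), with the cap at (380,345). I'll press in small steps and watch the force.

apply_moves:
  deltas: [0,0,-10,0,0,0,0,-20,0,0,0,0,-26,0,0,0,0,-29,0,0,0,0,-31,0,0,0,0,-31,0,0,0,0,-31,0,0]

```text
time_s: 3.4
eef_pos: [514.3, 266.9, 99.1]
ee_rot: [0.0, 0.993, 0.114, -0.0]
ft_force: [-2.3, -1.0, 4.1]
width: 0.3
grasp_force: 2.0
```

apply_moves:
  deltas: [0,0,-1,0,0,0,0,-2,0,0,0,0,-3,0,0,0,0,-3,0,0,0,0,-3,0,0]

```text
time_s: 3.82
eef_pos: [514.6, 267.1, 97.4]
ee_rot: [-0.0, 0.993, 0.114, 0.001]
ft_force: [-9.1, -3.6, 21.5]
width: 0.1
grasp_force: 10.7
```

At 21 N the button is on its stop. Next I lift off and travel to the hex pad.

apply_moves:
  deltas: [0,0,30,0,0,0,0,60,0,0,0,0,90,0,0,-5,-36,90,0,0,-10,-72,90,0,0,-15,-108,90,0,0,-20,-144,90,0,0,-25,-180,90,0,0,-30,-216,90,0,0,-35,-252,90,0,0,-40,-288,90,0,0,-45,-324,90,0,0,-47,-354,90,0,0,-47,-354,90,0,0,-47,-354,90,0,0]

```text
time_s: 5.07
eef_pos: [467.3, -88.3, 186.0]
ee_rot: [0.0, 0.994, 0.113, 0.0]
ft_force: [0.3, 0.7, -0.3]
width: 0.1
grasp_force: 0.0
```

```bash
python3 - <<'E'
from h import *
print(r.observe()["eef_pos"])
cv2.imwrite("pics/s4.png",r.get_image("scene")[:,:,::-1])
E
```

```text
[467.34578473 -88.32499467 185.96567304]
```

View pics/s4.png

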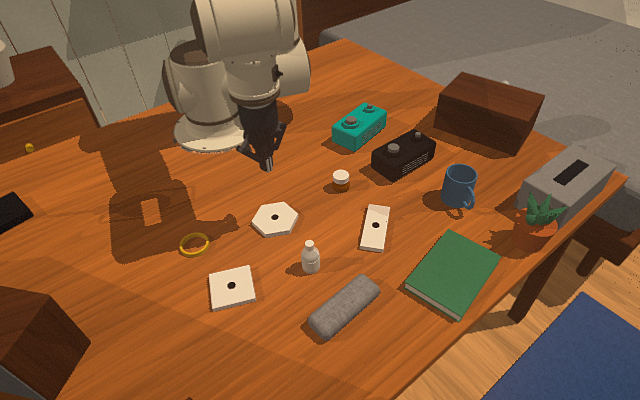

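The arm stands above the hex pad (spot at (275,217)) and nothing has moved. I'll go down to 3 cm fingertip clearance and wait.

apply_moves:
  deltas: [0,0,-35,0,0,0,0,-70,0,0,0,0,-100,0,0,0,0,-115,0,0,0,0,-122,0,0,0,0,-122,0,0,0,0,-122,0,0,0,0,-122,0,0,0,0,-122,0,0,0,0,-122,0,0,0,0,-122,0,0,0,0,-122,0,0,0,0,-122,0,0,0,0,-122,0,0,0,0,-122,0,0,0,0,-122,0,0,0,0,-122,0,0,0,0,-122,0,0,0,0,-122,0,0,0,0,-122,0,0]

```text
time_s: 6.78
eef_pos: [467.4, -87.0, 64.0]
ee_rot: [-0.0, 0.993, 0.114, -0.0]
ft_force: [0.1, -0.8, -0.0]
width: 0.3
grasp_force: 0.0
```

apply_moves:
  deltas: [0,0,0,0,0,0,0,0,0,0,0,0,0,0,0,0,0,0,0,0,0,0,0,0,0,0,0,0,0,0,0,0,0,0,0,0,0,0,0,0,0,0,0,0,0,0,0,0,0,0,0,0,0,0,0,0,0,0,0,0,0,0,0,0,0,0,0,0,0,0,0,0,0,0,0,0,0,0,0,0,0,0,0,0,0,0,0,0,0,0]

```text
time_s: 8.28
eef_pos: [467.4, -87.0, 64.0]
ee_rot: [-0.0, 0.993, 0.114, -0.0]
ft_force: [0.1, -0.3, -0.8]
width: 0.1
grasp_force: 0.0
```

apply_moves:
  deltas: [0,0,0,0,0,0,0,35,0,0,0,0,70,0,0,0,0,105,0,0,0,0,122,0,0,5,36,122,0,0,10,72,122,0,0,15,108,122,0,0,20,144,122,0,0,25,180,122,0,0,30,216,122,0,0,35,252,122,0,0,40,288,122,0,0,45,324,122,0,0,47,354,122,0,0,47,354,100,0,0,47,354,75,0,0,47,354,66,0,0,47,354,66,0,0,47,354,66,0,0]

```text
time_s: 9.95
eef_pos: [514.5, 266.8, 130.5]
ee_rot: [-0.0, 0.993, 0.114, -0.0]
ft_force: [0.3, -0.5, 0.5]
width: -0.0
grasp_force: 0.0
```

apply_moves:
  deltas: [0,0,-10,0,0,0,0,-20,0,0,0,0,-26,0,0,0,0,-29,0,0,0,0,-31,0,0,0,0,-33,0,0,0,0,-34,0,0,0,0,-34,0,0,0,0,-34,0,0]

```text
time_s: 10.7
eef_pos: [514.4, 266.9, 97.5]
ee_rot: [0.0, 0.993, 0.114, 0.0]
ft_force: [-9.4, -6.3, 20.2]
width: -0.2
grasp_force: 10.1
```

Same stop reached at 20 N. Now I lift clear.

apply_moves:
  deltas: [0,0,30,0,0,0,0,60,0,0,0,0,90,0,0,0,0,120,0,0,0,0,120,0,0,0,0,120,0,0,0,0,120,0,0,0,0,120,0,0]

```text
time_s: 11.37
eef_pos: [514.0, 266.9, 214.7]
ee_rot: [0.0, 0.993, 0.114, -0.001]
ft_force: [0.6, -0.4, -0.5]
width: -0.1
grasp_force: 0.0
```

```bash
python3 - <<'E'
from h import *
s=r.observe();print(s["eef_pos"],s["ft_force"]);im=r.get_image("scene")[:,:,::-1];cv2.imwrite("pics/s5.png",im)
o=cv2.imread("pics/scene0.png");d=cv2.absdiff(o,im).max(2)
for n,(x,y) in dict(hex=(275,217),obl=(376,228),sq=(232,287),mug=(459,187),jar=(341,181),lot=(311,258),ban=(194,245),case=(343,306)).items(): print(n,np.percentile(d[y-18:y+18,x-18:x+18],[50,98]))
print(r.hand_in())
E
```

```text
[514.00745439 266.89127156 214.71302127] [ 0.61425894 -0.40970236 -0.54726395]
hex [ 5. 78.]
obl [ 3.  19.1]
sq [3. 7.]
mug [3. 8.]
jar [18. 91.]
lot [3. 9.]
ban [ 4. 22.]
case [3.  7.1]
the job is handed in; nothing more can be done
None
```

The full sequence is done and handed in at about 11.5 s: I pressed the big button to its stop (about 20 N), held the fingertips about 3 cm above the hex pad for nearly 3 s, then pressed the button to its stop again. A final before/after image check showed no change at six of the eight loose things; the differences at the hex pad and cream jar look like arm shadow, but I didn't confirm it, and no verdict came back.

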